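# Push a fudge slab onto the flat scoop, carry it level and tip it into the gift box

### The job

Without the gripper ever touching the fudge, use the wooden push block to slide the slab along the board, keeping it against the steel rail, until it lies wholly on the flat scoop waiting in the cradle at the board's end. Leave the push block standing upright on the board or the worktop, carry the loaded scoop level to the open cardboard box, and tip it just above the box so that the slab slides gently in and lies flat inside. Finally put the empty scoop back flat in its cradle, and leave the jars, the cup, the tin and the small card stand where they stand.

Things in the scene. Friction and masses are not known exactly. Their poses are not given: they have to be found in the camera images.
- board: Fixed wooden portioning board, x -52 to +40, y +2 to +188 mm, top at z 21; origin on the worktop, at the middle of the seam between board and scoop cradle (cradle at -y). Steel rail along its far edge: inner face at x +26, 12 mm thick, y +6 to +188, top at z 39. The slab is pushed along it towards -y, onto the scoop.
- cradle (a point): Darker wooden scoop cradle, fixed to the board; point on its floor (16 mm above the worktop) under the middle of the docked pan, axes as the board's. Side cheeks with inner faces at x -43.5 and +43.5, y -30 to +30, 8 mm above the floor; two end stops with faces at y -58.5, 16 mm above the floor, with a 30 mm gap between for the handle.
- slab_center (a point): Centre of the loose brown fudge slab, 50 (x) x 80 (y) x 30 (z) mm, 0.09 to 0.17 kg, smooth: slides in the metal pan once that is tilted more than 16 to 23 degrees. Starts on the board, long side along the rail, axes as the board's.
- scoop_grip (a point): Middle of the handle of the loose flat aluminium scoop, 0.22 kg; axes as the scoop's, z up when the pan is level. White flat-sided bar, 14 mm thick (x; grip across it), 26 mm high, 130 mm long, rising 15 degrees from the pan backwards to -y. The middle of the pan's underside lies at (0, +115, -36) mm from here. Starts in the cradle, lip towards the board.
- scoop_lip (a point): Middle of the scoop's open lip, at the pan's underside: (0, +170, -36) mm from scoop_grip. Pan 74 (x) x 110 (y) mm outside, floor 3 mm thick, side walls 3 mm thick and 14 mm high, back wall 20 mm high. In the cradle its floor is 2 mm below the board's top; it lifts straight out, with 6 mm play each side.
- pusher_grip (a point): Where to grip the sloped handle of the loose wooden push block, 0.12 kg; axes as the block's, z up as it stands. Handle: flat bar 16 mm thick (x; grip across it), 30 mm wide, leaning back 35 degrees from vertical towards +y as it rises, ending 26 mm beyond this point. Starts standing on the worktop left of the board.
- pusher_face (a point): Middle of the push block's pushing face, which looks to its -y, 11 mm above its underside; (0, -73, -45) mm from pusher_grip. The sole is 32 (x) x 90 (y) x 22 (z) mm.
- gift_box: Fixed open cardboard box 125 (x) x 175 (y) x 34 (z) mm outside, walls and floor 4 mm; origin at the centre of its underside; long side along its y.
- jar_a: bystander: closed sweet jar, 64 mm across, 100 mm high; origin under its middle
- jar_b: bystander: closed sweet jar, 64 mm across, 100 mm high; origin under its middle
- stick_cup: bystander: clear cup of candy sticks, 80 mm across, 135 mm high; origin under its middle
- mint_tin: bystander: flat mint tin 60 x 90 x 22 mm; origin under its middle
- card_stand: bystander: small upright card stand 40 x 60 x 54 mm; origin under its middle

How it is judged (in metres and radians):
On the way, in this order (a step that is already met when the one before it is completed fails the run):
1. the push block is brought against the slab (contact force between push_block and fudge_slab above 0.15 N), for 0.02 s.
2. the slab lies wholly on the scoop's pan (at most 5 mm past the lip) with the scoop in its cradle (y of slab_center in the frame of scoop_grip between 0.09 and 0.135 m and x of slab_center in the frame of scoop_grip between -0.02 and 0.02 m and z of slab_center in the frame of scoop_grip between -0.036 and -0.005 m and x of scoop_grip in the frame of board between -0.022 and 0.022 m and y of scoop_grip in the frame of board between -0.192 and -0.158 m and z of scoop_grip in the frame of board below 0.06 m and angle between scoop_grip's own z axis and vertical below 0.12 rad), for 0.2 s.
3. the loaded scoop is lifted at least 50 mm out of the cradle, level within 14 degrees, slab on it (y of slab_center in the frame of scoop_grip between 0.09 and 0.145 m and x of slab_center in the frame of scoop_grip between -0.02 and 0.02 m and z of slab_center in the frame of scoop_grip between -0.036 and -0.005 m and height (world z) of scoop_grip above 0.102 m and angle between scoop_grip's own z axis and vertical below 0.25 rad), for 0.3 s.
4. the slab lies flat inside the box (x of slab_center in the frame of gift_box between -0.06 and 0.06 m and y of slab_center in the frame of gift_box between -0.085 and 0.085 m and height (world z) of slab_center below 0.032 m and angle between the z axis of slab_center and the z axis of gift_box, either way round below 0.15 rad), for 0.2 s.
At the end, for the whole second after the job is handed in: The slab lies flat (within 8 degrees, either face up) and still inside the cardboard box; the empty scoop lies flat (within 7 degrees) in its cradle, within 17 mm along and 22 mm across of its place; the push block stands upright on the worktop or board; all are released (all of step 4 and linear speed of each of fudge_slab, flat_scoop, push_block below 0.02 m/s and x of scoop_grip in the frame of board between -0.022 and 0.022 m and y of scoop_grip in the frame of board between -0.192 and -0.158 m and z of scoop_grip in the frame of board below 0.06 m and angle between each of scoop_grip, pusher_grip's own z axis and vertical below 0.12 rad and height (world z) of pusher_grip below 0.085 m); the robot touches nothing.
It fails at once if the gripper's fingers touch the fudge (contact force between the fingers and fudge_slab above 0.5 N).
It fails at once if the slab leaves the rail by more than 10 mm, or turns more than 14 degrees from it, while on the board (y of slab_center in the frame of board between 0.005 and 0.2 m and z of slab_center in the frame of board below 0.045 m and x of slab_center in the frame of board above -0.08 m and (x of slab_center in the frame of board below -0.01 m or angle between the y axis of slab_center and the y axis of board, either way round above 0.25 rad)).
It fails at once if the loaded scoop is tilted more than 17 degrees away from the box ((y of slab_center in the frame of scoop_grip between 0.09 and 0.165 m and x of slab_center in the frame of scoop_grip between -0.02 and 0.02 m and z of slab_center in the frame of scoop_grip between -0.036 and -0.005 m) and angle between scoop_grip's own z axis and vertical above 0.3 rad and horizontal distance between slab_center and gift_box above 0.2 m).
It fails at once if the slab falls hard (faster than 1.2 m/s) (linear speed of fudge_slab above 1.2 m/s).
It fails at once if a jar, the cup, the tin or the card stand is moved more than 30 mm (distance of any of jar_a, jar_b, stick_cup, mint_tin, card_stand from where it was at the start of the episode above 0.03 m).
It also fails if it takes over 69 s, if anything falls off the work surface, if the arm or the gripper's body presses on something with over 40 N, if the wrist force passes 120 N, or if a joint passes its speed limit or range.

### The arm

A 7-joint arm with a two-finger parallel gripper is mounted at the origin on a cart in front of the work surface, level with it; the furniture and walls round the work are solid. World frame = base frame: x ahead of the robot, y to its left, z up, the work surface at z = 0. Lengths are in mm, angles in rad, forces in N, time in s.
With the tool pointing down it reaches from about 350 to 900 mm from the base axis. Payload 7.2 kg.
Tool frame: the origin (TCP) lies at the very end of the fingers, on their centre line; the grasp point (between the pads) lies 19 mm behind it (ctrl.grasp_offset is the distance from the TCP to the grasp point, in mm); z points along the fingers, y is the line along which they close (so a half turn about z gives the same grasp; the last joint's range is limited). The gripper opens to 85 mm and grips with 20 to 120 N. Pads are 22 mm wide; open, the fingers measure 114 mm over their backs; the gripper's body (76 mm by 85 mm) begins 54 mm behind the grasp point. The pads swing forward as they close: fully open they stand 13 mm farther back than shut.
Start: joints at [1.09, 0.411, -0.013, 1.596, 0.006, 1.134, -0.082], TCP at [250.724, -572.509, 231.297] pointing down, gripper open.
Joint ranges: [-2.95, 2.95], [-0.29, 1.99], [-1.47, 1.44], [0.14, 2.54], [-1.03, 4.17], [0.13, 1.85], [-2.86, 2.86]. Speed limits (rad/s): [2.39, 2.39, 3.01, 3.01, 3.14, 3.14, 3.14].

### API

Orientations are given as a rotation vector (axis times angle).
In Python, from cell import ctrl, vision gives the robot as it stands.
- The arm moves only by the shell command python3 -m pendant 'ROWS' [FORCE]. ROWS is JSON, a list that holds one entry, the list of rows, each a list of 7 numbers: the turn, a rotation vector about the tool's x, y, z in degrees, then the shift along the tool's x, y, z in m, then the finger opening in m, from 0 to 0.0854. A call has 1 to 10 rows; each row shifts and turns the commanded pose from where the row before left it, along the tool's axes as they then stand; what a row does not reach is not made up. A row lasts 1/10 s, in which the tool goes at most 50 mm and 8.59 degrees, less where a joint would pass 70% of its speed; a pose out of reach is approached as far as the arm can. A call with a gripper value outside its range is refused whole. The fingers move at their own pace and stop on an object; FORCE is the grip in N (left out, the last holds). Time passes only in rows, so rows that do not move let the fingers close. It gives the time, the measured TCP pose, the force, the opening and the grip force at its end, in the units of the state.
- ctrl.get_obs(): the state, without advancing time (a new reading comes with each control period).
- vision.grab_frame(name): name is "side" or "top" or "wrist"; returns a dict with "image" (480x640x3 uint8, red, green, blue), "fx", "fy", "cx", "cy" (pixels), "R" (3x3) and "t" (3): a world point X has camera coordinates R X + t. Camera axes: x right, y down, z forward; pixel columns grow to the right and rows downward; lengths in mm; the calibration is good to about 2 mm. A picture is of the moment at which its call begins. There is no depth.
- ctrl.sign_off(): hands the job in; it is judged then, once.
The state is a dict: "time": time; "joint_pos": joint angles; "qvel": joint speeds; "joint_torque": joint torques, N m; "position": TCP position; "tcp_rot": TCP orientation; "force": force on the tool from outside, world axes, zero at the start; "moment": the same for the moment, N m; "width": opening from 0.0 (shut) to 1.0 (fully open); "gripper_force": force on a finger pad.
Only numpy, scipy, OpenCV 4.12 (cv2) and the standard library are available. Lean on these libraries where they do the work, as an engineer would, in place of code of your own. Each camera call takes 0.05 s, during which the arm holds its last target. There are 200 camera calls.

## Working session

There is one attempt and no reset: what is moved stays moved. The work goes in short steps, Python scripts to look and compute and a shell command to move; the robot and the scene stay as the last step left them, time stands still between calls to the robot, and variables do not carry over. Pictures are saved under pics/ and viewed, at most 10 in all, crops included, and the job is handed in when it is done.

```bash
ls; mkdir -p pics
python3 - <<'E'
from cell import ctrl,vision
import cv2,json
o=ctrl.get_obs();print({k:o[k] for k in('time','position','tcp_rot','width','force')},ctrl.grasp_offset)
for n in('top','side'):
    f=vision.grab_frame(n);cv2.imwrite(f'pics/{n}0.png',f['image'][:,:,::-1]);print(n,f['fx'],f['fy'],f['cx'],f['cy'],f['R'],f['t'])
E
```

```text
pics
{'time': 0.0, 'position': array([ 250.47665953, -572.06107744,  230.43643618]), 'tcp_rot': array([-3.07336900e+00, -6.43484284e-01,  7.08392389e-04]), 'width': 0.9997568686801931, 'force': array([ 0.17018175, -1.15097037, -0.21238929])} 18.700000000000003
top 578.7648564224355 578.7648564224355 322.7658949072856 238.69288229341691 [[-0.01310964 -0.9997973   0.01528053]
 [-0.98703828  0.0104948  -0.16014146]
 [ 0.15994864 -0.01718186 -0.98697579]] [ -42.72200156  540.28605609 1242.9723595 ]
side 485.628927467114 485.628927467114 322.62715536852033 240.37736731578332 [[ 0.99630397  0.08420087 -0.01698882]
 [ 0.03259199 -0.55354858 -0.83217891]
 [-0.07947433  0.82854945 -0.55424692]] [-508.59838852   20.59776599 1141.34402235]
```

View pics/top0.png

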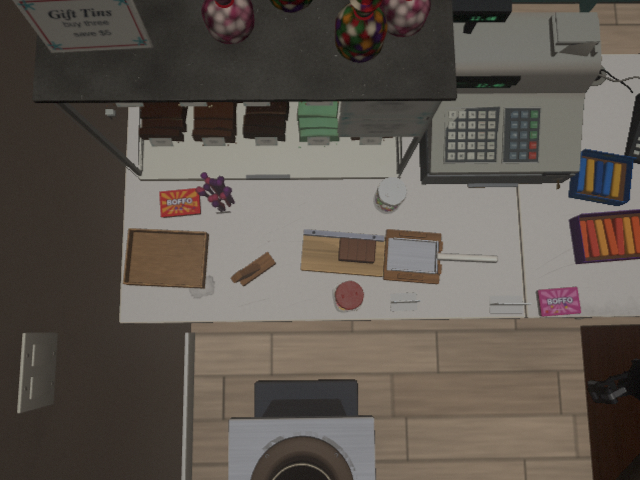

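View pics/side0.png

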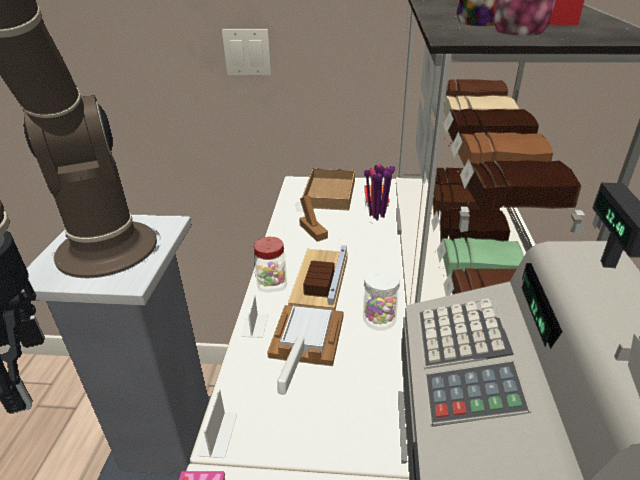

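Run:
```python
import cv2
a=cv2.imread('pics/top0.png')
for n,(u,v) in {'cr':(300,175),'cl':(118,175)}.items():
    cv2.imwrite(f'pics/{n}.png',cv2.resize(a[v:v+145,u:u+200],None,fx=4,fy=4,interpolation=cv2.INTER_CUBIC))
```

```text
(no output)
```

View pics/cr.png

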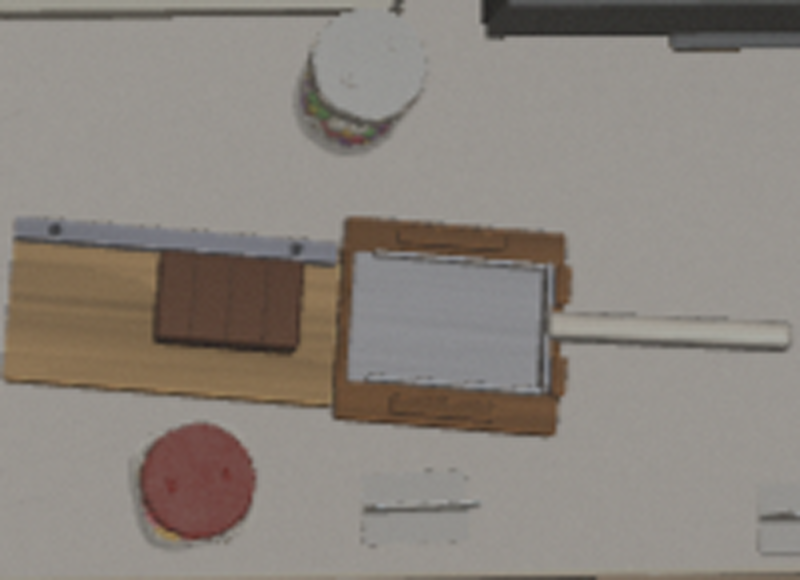

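View pics/cl.png

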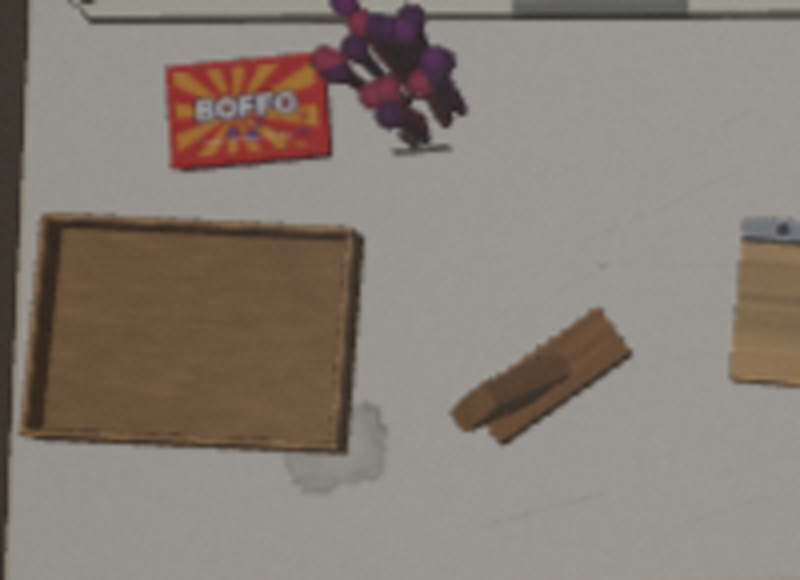

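```bash
cat > h.py <<'E'
import numpy as np
from cell import ctrl,vision
from scipy.spatial.transform import Rotation as Ro
def bp(f,u,v,z):
    d=f['R'].T@np.array([(u-f['cx'])/f['fx'],(v-f['cy'])/f['fy'],1.]);C=-f['R'].T@f['t']
    return C+d*(z-C[2])/d[2]
def proj(f,X):
    c=f['R']@np.asarray(X,float)+f['t'];return np.array([f['fx']*c[0]/c[2]+f['cx'],f['fy']*c[1]/c[2]+f['cy']])
def fit(L,W): # 2D rigid
    L=np.array(L,float);W=np.array(W)[:,:2];a=L-L.mean(0);b=W-W.mean(0)
    th=np.arctan2((a[:,0]*b[:,1]-a[:,1]*b[:,0]).sum(),(a*b).sum());R=np.array([[np.cos(th),-np.sin(th)],[np.sin(th),np.cos(th)]])
    t=W.mean(0)-R@L.mean(0);return t,np.degrees(th),np.linalg.norm(L@R.T+t-W,axis=1)
E
cat > m.py <<'E'
from h import *
np.set_printoptions(precision=1,suppress=True)
f=vision.grab_frame('top')
def P(u,v,z,o): return bp(f,o+(u+.5)/4-.5,175+(v+.5)/4-.5,z)
r,l=300,118
print('board',fit([(-52,188),(-52,2),(38,188),(26,188),(26,6)],[P(4,381,21,r),P(333,406,21,r),P(14,217,39,r),P(14,240,39,r),P(340,265,39,r)]))
print('slab',fit([(25,40),(25,-40),(-25,-40),(-25,40)],[P(160,250,51,r),P(302,262,51,r),P(296,346,51,r),P(155,340,51,r)]))
print('lip',P(354,252,19,r),P(348,380,19,r),'handle end',P(791,335,80,r),'start',P(552,325,45,r))
print('push',fit([(-16,-45),(16,-45),(-16,45)][::1],[P(600,308,22,l),P(632,353,22,l),P(503,444,22,l)]), fit([(16,-45),(-16,-45),(-16,45)],[P(600,308,22,l),P(632,353,22,l),P(503,444,22,l)]))
print('ptop',P(463,424,75,l))
print('box',fit([(62.5,87.5),(62.5,-87.5),(-62.5,-87.5),(-62.5,87.5)],[P(42,213,34,l),P(362,232,34,l),P(345,452,34,l),P(22,436,34,l)]))
print('cup',P(425,150,0,l),'jars',P(370,70,100,r),P(198,480,100,r),'card',P(415,508,0,r),P(415,545,0,r))
E
python3 m.py
```

```text
board (array([ 508.2, -190.3]), np.float64(-5.087550367646958), array([0.5, 0.6, 1. , 0.6, 0.9]))
slab (array([ 513.7, -123.6]), np.float64(-4.462995187356061), array([0.8, 1.5, 2.1, 1. ]))
lip [ 544.6 -198.1   19. ] [ 471.7 -192.4   19. ] handle end [ 486.8 -424.8   80. ] start [ 498.3 -303.3   45. ]
push (array([477. , 102.2]), np.float64(35.040674118246315), array([31.5, 31.8,  1.6])) (array([477. , 102.2]), np.float64(35.03337200070677), array([0.9, 0.8, 1.6]))
ptop [445.9 143.8  75. ]
box (array([502.3, 299.6]), np.float64(-3.525666873122629), array([2.6, 2. , 2. , 0.9]))
cup [611.5 177.9   0. ] jars [ 630.8 -199.1  100. ] [ 411.4 -101.8  100. ] card [ 400.5 -230.6    0. ] [ 379.7 -229.9    0. ]
```

```bash
cat > g.py <<'E'
# usage: g.py x y z psi pitch(deg, lip/+toolx down)  -> turn and shift (in tool axes, after turn)
from h import *
import sys
np.set_printoptions(precision=2,suppress=True)
x,y,z,psi=map(float,sys.argv[1:5]);tl=float(sys.argv[5]) if len(sys.argv)>5 else 0
o=ctrl.get_obs();R=Ro.from_rotvec(o['tcp_rot'])
G=Ro.from_euler('z',psi,degrees=True)*Ro.from_euler('y',tl,degrees=True)*Ro.from_euler('x',180,degrees=True)
d=np.array([x,y,z])-o['position']
print('turn',np.degrees((R.inv()*G).as_rotvec()),'shift after turn',G.inv().apply(d),'before',R.inv().apply(d),'t',o['time'],'p',o['position'],'w',o['width'],'F',o['force'])
E
python3 -m pendant '[[[0,0,-8.4,0,0,0,0.085],[0,0,-8.4,0,0,0,0.085],[0,0,-8.4,0,0,0,0.085],[0,0,-8.4,0,0,0,0.085],[0,0,-8.4,0,0,0,0.085],[0,0,-8.4,0,0,0,0.085],[0,0,-8.4,0,0,0,0.085],[0,0,-8.4,0,0,0,0.085],[0,0,-8.4,0,0,0,0.085],[0,0,-8.4,0,0,0,0.085]]]'
python3 g.py 460.9 125.1 150 125
```

```text
time: 1.15
position: [250.6, -572.3, 230.9]
tcp_rot: [-1.846, -2.541, -0.0]
force: [-0.4, 0.7, -0.1]
width: 0.994
gripper_force: 0.0
turn [  0.    -0.04 -17.  ] shift after turn [450.67 572.32  80.94] before [598.29 415.5   81.29] t 1.15 p [ 250.58 -572.34  230.94] w 0.9938348948714467 F [-0.44  0.68 -0.06]
```

```bash
python3 -m pendant '[[[0,0,-8.5,0,0,0,0.085],[0,0,-8.5,0,0,0,0.085],[0,0,0,0.02,0.025,0.004,0.085],[0,0,0,0.025,0.032,0.0045,0.085],[0,0,0,0.025,0.032,0.0045,0.085],[0,0,0,0.025,0.032,0.0045,0.085],[0,0,0,0.025,0.032,0.0045,0.085],[0,0,0,0.025,0.032,0.0045,0.085],[0,0,0,0.025,0.032,0.0045,0.085],[0,0,0,0.025,0.032,0.0045,0.085]]]' >/dev/null
python3 -m pendant '[[[0,0,0,0.025,0.032,0.0045,0.085],[0,0,0,0.025,0.032,0.0045,0.085],[0,0,0,0.025,0.032,0.0045,0.085],[0,0,0,0.025,0.032,0.0045,0.085],[0,0,0,0.025,0.032,0.0045,0.085],[0,0,0,0.025,0.032,0.0045,0.085],[0,0,0,0.025,0.032,0.0045,0.085],[0,0,0,0.025,0.032,0.0045,0.085],[0,0,0,0.02,0.025,0.004,0.085],[0,0,0,0,0,0,0.085]]]'
python3 g.py 460.9 125.1 150 125
```

```text
time: 3.15
position: [451.2, 75.0, 155.6]
tcp_rot: [-1.45, -2.786, -0.004]
force: [-0.4, 0.3, 0.4]
width: 0.992
gripper_force: 0.0
turn [ 0.11 -0.12  0.  ] shift after turn [35.49 36.66  5.65] before [35.47 36.65  5.79] t 3.15 p [451.22  75.   155.65] w 0.9921653293427957 F [-0.41  0.29  0.45]
```

```bash
python3 -m pendant '[[[0,0,0,0.0175,0.018,0.0025,0.085],[0,0,0,0.018,0.0185,0.003,0.085],[0,0,0,0,0,0,0.085]]]'
python3 - <<'E'
from h import *
import cv2
f=vision.grab_frame('wrist');im=f['image'][:,:,::-1].copy()
# predicted: sole top corners, handle
c,s=np.cos(np.radians(35.03)),np.sin(np.radians(35.03))
for lx,ly,z in [(16,-45,22),(-16,-45,22),(16,45,22),(-16,45,22),(0,28,56),(0,43,77)]:
    u=proj(f,[477+c*lx-s*ly,102.2+s*lx+c*ly,z]);print(u);cv2.circle(im,tuple(int(v) for v in u),4,(0,255,0),1)
cv2.imwrite('pics/w1.png',im)
E
python3 g.py 460.9 125.1 37 125
```

```text
time: 3.45
position: [460.6, 122.9, 150.3]
tcp_rot: [-1.454, -2.784, -0.003]
force: [-0.5, 0.6, 1.2]
width: 1.0
gripper_force: 0.0
[339.41866955 308.71542023]
[301.91013168 308.81832386]
[341.14184981 205.1054411 ]
[299.97739923 205.23014847]
[320.90496967 239.21437535]
[321.14002994 226.60272834]
turn [-0.01 -0.04 -0.21] shift after turn [  2.99   2.8  113.08] before [  2.93   2.82 113.08] t 3.5 p [460.32 121.04 150.08] w 0.9933721518206069 F [-0.03 -1.04 -0.55]
```

View pics/w1.png

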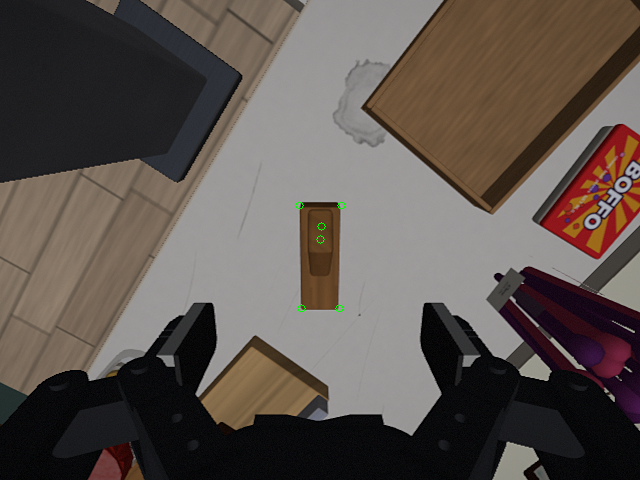

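```bash
python3 -m pendant '[[[0,0,0,0.001,0.001,0.03,0.085],[0,0,0,0.001,0.0,0.04,0.085],[0,0,0,0,0,0.03,0.085],[0,0,0,0,0,0.011,0.085],[0,0,0,0,0,0,0.085],[0,0,0,0,0,0,0],[0,0,0,0,0,0,0],[0,0,0,0,0,0,0],[0,0,0,0,0,0,0],[0,0,0,0,0,0,0]]]' 60
python3 -m pendant '[[[0,0,0,0,0,0,0],[0,0,0,0,0,0,0]]]'
python3 g.py 460.9 125.1 37 125
```

```text
time: 4.5
position: [460.7, 122.4, 39.8]
tcp_rot: [1.459, 2.781, 0.001]
force: [0.9, 1.0, -1.0]
width: 0.179
gripper_force: 60.7
time: 4.7
position: [460.5, 122.4, 39.6]
tcp_rot: [1.459, 2.782, 0.0]
force: [-0.3, -1.2, 5.7]
width: 0.178
gripper_force: 61.8
turn [ 0.02  0.03 -0.35] shift after turn [1.98 1.82 2.62] before [1.99 1.81 2.62] t 4.7 p [460.54 122.43  39.62] w 0.1779292310201405 F [-0.27 -1.15  5.73]
```

```bash
python3 -m pendant '[[[0,0,0,0,0,-0.02,0],[0,0,0,0,0,-0.03,0],[0,0,0,0,0,-0.025,0],[0,0,8,0,0,0,0],[0,0,8,0,0,0,0],[0,0,8,0,0,0,0],[0,0,8,0,0,0,0],[0,0,8,0,0,0,0],[0,0,0,0,0,0,0]]]'
python3 g.py 525.6 4.9 61.5 84.9
```

```text
time: 5.6
position: [459.9, 122.4, 114.1]
tcp_rot: [-2.324, -2.113, 0.001]
force: [0.8, -0.8, -1.6]
width: 0.173
gripper_force: 60.9
turn [-0.02  0.02 -0.34] shift after turn [-111.24   75.84   52.6 ] before [-110.76   76.52   52.61] t 5.6 p [459.95 122.44 114.1 ] w 0.17333922634336374 F [ 0.82 -0.78 -1.64]
```

```bash
python3 -m pendant '[[[0,0,-0.3,-0.022,0.015,0,0],[0,0,0,-0.0225,0.0155,0,0],[0,0,0,-0.022,0.015,0,0],[0,0,0,-0.0225,0.0155,0,0],[0,0,0,-0.022,0.015,0,0],[0,0,0,0,0,0.02,0],[0,0,0,0,0,0.02,0],[0,0,0,0,0,0,0],[0,0,0,0,0,0,0]]]'
python3 g.py 525.6 4.9 61.5 84.9
python3 - <<'E'
from h import *
import cv2
f=vision.grab_frame('wrist');im=f['image'][:,:,::-1].copy()
th=np.radians(-5.09);R=np.array([[np.cos(th),-np.sin(th)],[np.sin(th),np.cos(th)]])
for lx,ly,z in [(26,188,39),(26,6,39),(-52,188,21),(-52,2,21),(26,107,51),(-24,107,51),(26,27,51),(-24,27,51)]:
    u=proj(f,np.r_[R@[lx,ly]+[508.2,-190.3],z]);cv2.circle(im,tuple(int(v) for v in u),4,(0,255,0),1)
cv2.imwrite('pics/w2.png',im)
E
```

```text
time: 6.5
position: [525.8, 5.3, 74.2]
tcp_rot: [-2.313, -2.124, 0.001]
force: [0.5, -0.2, -0.6]
width: 0.183
gripper_force: 60.8
turn [-0.07 -0.01  0.22] shift after turn [-0.46 -0.15 12.72] before [-0.47 -0.14 12.72] t 6.5 p [525.79   5.35  74.22] w 0.18325498167178697 F [ 0.48 -0.19 -0.56]
```

View pics/w2.png

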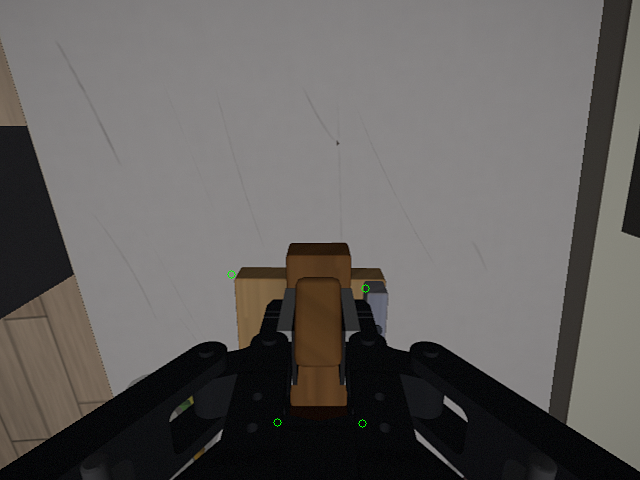

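```bash
python3 -m pendant '[[[0,0,0.2,0,0,0.006,0],[0,0,0,0,0,0.0055,0],[0,0,0,0,0,0,0],[0,0,0,-0.007,0,0,0],[0,0,0,-0.005,0,0,0],[0,0,0,-0.003,0,0,0],[0,0,0,-0.003,0,0,0],[0,0,0,-0.003,0,0,0],[0,0,0,-0.003,0,0,0]]]'
python3 g.py 513.3 -133.5 61.5 84.9
```

```text
time: 7.45
position: [523.9, -18.9, 62.9]
tcp_rot: [2.321, 2.118, 0.0]
force: [-0.1, 0.3, 0.1]
width: 0.178
gripper_force: 60.8
turn [ 0.01 -0.01 -0.14] shift after turn [-115.05   -0.4     1.36] before [-115.05   -0.12    1.34] t 7.45 p [523.93 -18.94  62.86] w 0.17779154937533195 F [-0.13  0.32  0.08]
```

```bash
python3 -m pendant '[[[0,0,0,-0.004,0,0,0],[0,0,0,-0.006,0,0,0],[0,0,0,-0.006,0,0,0],[0,0,0,-0.006,0,0,0],[0,0,0,-0.006,0,0,0],[0,0,0,-0.006,0,0,0],[0,0,0,-0.006,0,0,0],[0,0,0,-0.006,0,0,0]]]'
python3 g.py 513.3 -133.5 61.5 84.9
python3 - <<'E'
from h import *
import cv2
a=vision.grab_frame('top')['image'][:,:,::-1];b=vision.grab_frame('side')['image'][:,:,::-1]
a=cv2.resize(a[220:300,295:445],None,fx=4,fy=4,interpolation=2);b=cv2.resize(b[230:372,240:390],None,fx=4/2,fy=2,interpolation=2)
c=np.zeros((604,600,3),np.uint8);c[:320]=a;c[320:604,:300]=b;cv2.imwrite('pics/p1.png',c[:600])
E
```

```text
time: 8.25
position: [519.6, -65.2, 62.8]
tcp_rot: [2.321, 2.117, -0.0]
force: [-0.8, 1.6, -1.8]
width: 0.174
gripper_force: 60.8
turn [-0.    0.   -0.15] shift after turn [-68.63  -0.22   1.29] before [-68.63  -0.04   1.29] t 8.25 p [519.62 -65.16  62.79] w 0.17359925086320993 F [-0.8   1.57 -1.81]
```

View pics/p1.png

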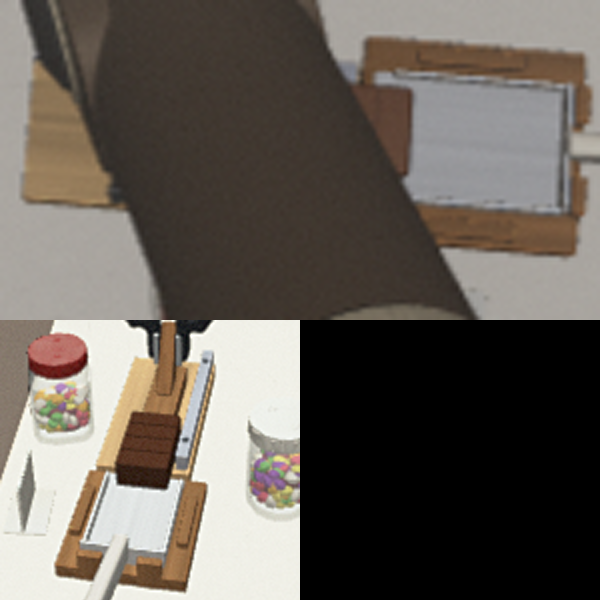

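```bash
python3 -m pendant '[[[0,0,0,-0.006,0,0,0],[0,0,0,-0.006,0,0,0],[0,0,0,-0.006,0,0,0],[0,0,0,-0.006,0,0,0],[0,0,0,-0.006,0,0,0],[0,0,0,-0.006,0,0,0],[0,0,0,-0.006,0,0,0],[0,0,0,-0.006,0,0,0],[0,0,0,-0.006,0,0,0],[0,0,0,-0.004,0,0,0]]]' >/dev/null
python3 -m pendant '[[[0,0,0,-0.004,0,0,0],[0,0,0,-0.003,0,0,0],[0,0,0,-0.001,0,0,0],[0,0,0,0,0,0,0]]]'
python3 g.py 513.3 -133.5 61.5 84.9
python3 - <<'E'
from h import *
import cv2
a=vision.grab_frame('top')['image'][:,:,::-1];b=vision.grab_frame('side')['image'][:,:,::-1]
a=cv2.resize(a[220:300,345:445],None,fx=4,fy=4,interpolation=2);b=cv2.resize(b[290:370,250:350],None,fx=4,fy=4,interpolation=2)
cv2.imwrite('pics/p2.png',np.hstack([a,b]))
E
```

```text
time: 9.75
position: [513.6, -130.5, 62.8]
tcp_rot: [2.321, 2.117, -0.0]
force: [-0.0, 0.8, -1.4]
width: 0.175
gripper_force: 60.9
turn [-0.    0.01 -0.16] shift after turn [-3.02 -0.04  1.27] before [-3.02 -0.03  1.27] t 9.75 p [ 513.6  -130.5    62.77] w 0.17469772145913023 F [-0.02  0.78 -1.43]
```

View pics/p2.png

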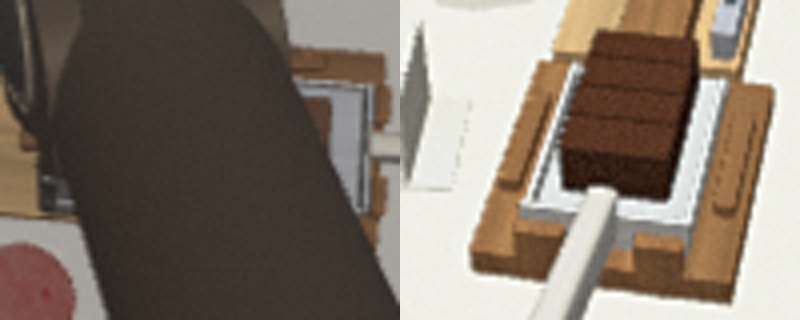

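Run:
```python
from h import *
s=vision.grab_frame('side');t=vision.grab_frame('top')
th=np.radians(-5.09);R=np.array([[np.cos(th),-np.sin(th)],[np.sin(th),np.cos(th)]])
L=lambda P:R.T@(P[:2]-[508.2,-190.3])
for u,v,z in[(563,188,19),(668,200,19)]:print('front bottom',L(bp(s,250+(u-400)/4,290+v/4,z)))
for u,v,z in[(563,150,49),(670,160,49),(697,42,49),(602,30,49)]:print('top',L(bp(s,250+(u-400)/4,290+v/4,z)))
print('top cam front',L(bp(t,345+331/4,220+125/4,49)),'pan back',L(bp(t,345+373/4,220+100/4,39)))
```

```text
front bottom [-23.64611035 -86.52262845]
front bottom [ 23.93704296 -86.48808057]
top [-20.43675384 -93.2829884 ]
top [ 26.56722147 -92.11158819]
top [ 24.95506296 -14.13965994]
top [-20.43750221 -12.51668526]
top cam front [  8.13844118 -90.34556078] pan back [  25.61324679 -115.02998293]
```

```bash
python3 -m pendant '[[[0,0,0,-0.003,0,0,0],[0,0,0,-0.003,0,0,0],[0,0,0,0,0,0,0],[0,0,0,0,0,0,0],[0,0,0,0.01,0,0,0],[0,0,0,0.02,0,0,0],[0,0,0,0.02,0,0,0],[0,0,0,0.02,0,0,0],[0,0,0,0,0,0.0015,0],[0,0,0,0,0,0,0]]]'
python3 -m pendant '[[[0,0,0,0,0,0,0.04],[0,0,0,0,0,0,0.04],[0,0,0,0,0,0,0.04],[0,0,0,0,0,-0.02,0.04],[0,0,0,0,0,-0.03,0.04],[0,0,0,0,0,-0.04,0.04],[0,0,0,0,0,-0.04,0.04],[0,0,0,0,0,-0.02,0.04]]]'
python3 g.py 492.7 -364.6 150 84.9
```

```text
time: 10.95
position: [519.4, -65.7, 61.2]
tcp_rot: [-2.319, -2.119, 0.0]
force: [0.3, -0.4, -1.5]
width: 0.177
gripper_force: 60.9
time: 11.75
position: [520.7, -66.9, 214.9]
tcp_rot: [2.319, 2.114, 0.004]
force: [0.2, 0.6, 0.6]
width: 0.466
gripper_force: 0.0
turn [ 0.25  0.02 -0.18] shift after turn [-299.03   -1.46   64.86] before [-299.01   -0.78   64.95] t 11.75 p [520.74 -66.88 214.86] w 0.46634839579439574 F [0.24 0.6  0.61]
```

```bash
python3 -m pendant '[[[0,0,0,-0.03,0,0.002,0.06],[0,0,0,-0.036,0,0.008,0.06],[0,0,0,-0.036,0,0.008,0.06],[0,0,0,-0.04,0,0.008,0.06],[0,0,0,-0.04,0,0.008,0.06],[0,0,0,-0.04,0,0.01,0.06],[0,0,0,-0.04,0,0.01,0.06],[0,0,0,-0.032,0,0.011,0.06],[0,0,0,0,0,0,0.06],[0,0,0,0,0,0,0.06]]]'
python3 g.py 493.1 -359.6 32 84.9
python3 - <<'E'
from h import *
import cv2
f=vision.grab_frame('wrist');im=f['image'][:,:,::-1].copy()
th=np.radians(-5.09);R=np.array([[np.cos(th),-np.sin(th)],[np.sin(th),np.cos(th)]])
for lx,ly,z in [(0,-175,65),(0,-238,82),(0,-115,39),(7,-175,65),(-7,-175,65)]:
    u=proj(f,np.r_[R@[lx,ly]+[508.2,-190.3],z]);cv2.circle(im,tuple(int(v) for v in u),3,(0,255,0),1)
t=cv2.resize(vision.grab_frame('top')['image'][215:295,290:450,::-1],(640,320),interpolation=2)
cv2.imwrite('pics/w3.png',cv2.resize(np.vstack([im,t]),(480,600),interpolation=3))
E
```

```text
time: 12.75
position: [491.8, -360.2, 145.7]
tcp_rot: [-2.322, -2.114, -0.0]
force: [1.0, 1.7, 0.0]
width: 0.702
gripper_force: 0.0
turn [-0.05 -0.05 -0.29] shift after turn [  0.67   1.25 113.67] before [  0.58   1.35 113.67] t 12.75 p [ 491.79 -360.15  145.67] w 0.7024603507253343 F [0.97 1.72 0.04]
```

View pics/w3.png

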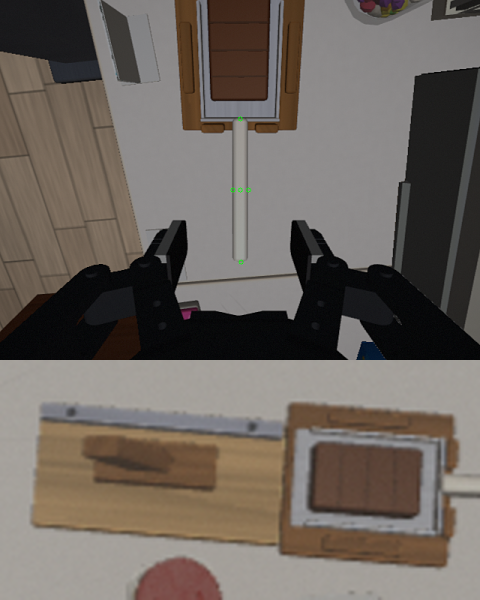

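```bash
python3 -m pendant '[[[0,0,0,0,0.001,0.03,0.06],[0,0,0,0,0,0.035,0.06],[0,0,0,0,0,0.03,0.06],[0,0,0,0,0,0.018,0.06],[0,0,0,0,0,0,0.06],[0,0,0,0,0,0,0],[0,0,0,0,0,0,0],[0,0,0,0,0,0,0],[0,0,0,0,0,0,0],[0,0,0,0,0,0,0]]]' 120
python3 g.py 493.1 -359.6 32 84.9
python3 -m pendant '[[[0,0,0,0,0,-0.004,0],[0,0,0,0,0,-0.006,0],[0,0,0,0,0,-0.01,0],[0,0,0,0,0,-0.015,0],[0,0,0,0,0,-0.02,0],[0,0,0,0,0,-0.015,0],[0,0,0,0,0,0,0],[0,0,0,0,0,0,0],[0,0,0,0,0,0,0]]]'
python3 - <<'E'
from h import *
import cv2
a=vision.grab_frame('wrist')['image'][:,:,::-1];b=vision.grab_frame('side')['image'][200:420,200:420,::-1]
cv2.imwrite('pics/w4.png',np.hstack([cv2.resize(a,(400,300)),cv2.resize(b,(400,400),interpolation=2)[50:350]]))
E
```

```text
time: 13.85
position: [494.2, -359.9, 34.9]
tcp_rot: [2.319, 2.116, 0.0]
force: [-0.9, 1.2, 7.0]
width: 0.143
gripper_force: 117.0
turn [ 0.09  0.07 -0.15] shift after turn [ 0.16 -1.17  2.89] before [ 0.16 -1.17  2.89] t 13.85 p [ 494.25 -359.87   34.89] w 0.14306375904499383 F [-0.93  1.16  7.  ]
time: 14.75
position: [493.0, -359.3, 102.5]
tcp_rot: [-2.32, -2.117, 0.001]
force: [-1.1, 0.1, -3.3]
width: 0.142
gripper_force: 117.1
```

View pics/w4.png

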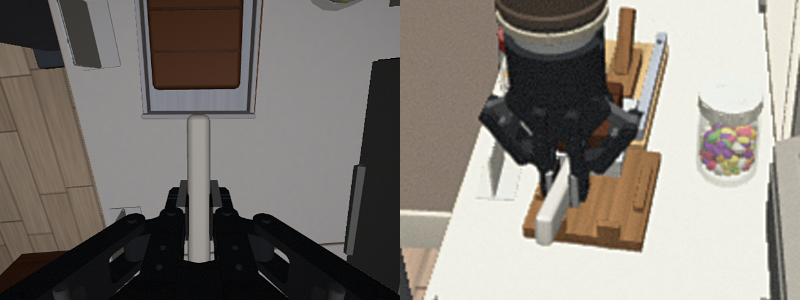

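```bash
python3 -m pendant '[[[0,0,0,0,0,-0.005,0],[0,0,0,0,0,-0.01,0],[0,0,0,0,0,-0.015,0],[0,0,0,0,0,-0.015,0],[0,0,0,0,0,-0.012,0],[0,0,0,0,0,-0.007,0],[0,0,0,0,0,-0.003,0],[0,0,0,0,0,0,0]]]' >/dev/null
python3 - <<'E'
from h import *
o=ctrl.get_obs();f=vision.grab_frame('wrist')
R=Ro.from_rotvec(o['tcp_rot'])
for r in(0,60,66): 
  for X in(-37,37): print(r-6.5-53.5+53.5, proj(f,o['position']+R.apply([53.5+r-60+0*1 if r else 53.5, X, -1.1])))
E
python3 g.py 488.5 74.5 170 86.5
```

```text
-6.5 [226.70387423 186.88453614]
-6.5 [411.41668959 186.95145517]
53.5 [226.70387423 186.88453614]
53.5 [411.41668959 186.95145517]
59.5 [225.53059958 171.76498972]
59.5 [412.62042343 171.82229313]
turn [-0.02 -0.   -1.75] shift after turn [432.82 -31.37   0.12] before [431.66 -44.58   0.15] t 15.7 p [ 493.39 -359.43  170.12] w 0.1452550947816623 F [-0.32 -0.12 -3.47]
```

```bash
python3 -m pendant '[[[0,0,-0.85,0.006,-0.0004,0,0],[0,0,-0.9,0.014,-0.001,0,0],[0,0,0,0.022,-0.0016,0,0],[0,0,0,0.03,-0.0022,0,0],[0,0,0,0.03,-0.0022,0,0],[0,0,0,0.03,-0.0022,0,0],[0,0,0,0.03,-0.0022,0,0],[0,0,0,0.03,-0.0022,0,0],[0,0,0,0.03,-0.0022,0,0],[0,0,0,0.03,-0.0022,0,0]]]' >/dev/null
python3 -m pendant '[[[0,0,0,0.03,-0.0022,0,0],[0,0,0,0.03,-0.0022,0,0],[0,0,0,0.03,-0.0022,0,0],[0,0,0,0.03,-0.0022,0,0],[0,0,0,0.026,-0.0018,0,0],[0,0,0,0.018,-0.0012,0,0],[0,0,0,0.01,-0.0008,0,0],[0,0,0,0.006,-0.0004,0,0],[0,0,0,0,0,0,0]]]'
python3 g.py 488.5 74.5 170 86.5
python3 - <<'E'
from h import *
import cv2
for n in('top','wrist','side'):
    f=vision.grab_frame(n);h=cv2.cvtColor(f['image'],cv2.COLOR_RGB2HSV)
    m=((h[...,0]<13)|(h[...,0]>172))&(h[...,1]>90)&(h[...,2]<130)
    k,l,s,c=cv2.connectedComponentsWithStats(m.astype(np.uint8))
    print(n,[(s[i].tolist(),c[i].round().tolist()) for i in range(1,k) if s[i][4]>300])
    o=ctrl.get_obs();R=Ro.from_rotvec(o['tcp_rot'])
    if n!='side':print('expected slab top corners',[proj(f,o['position']+R.apply([y-6.5,x,-17.1+3])).round().tolist() for x in(-25,25) for y in(119-40,119+40)])
E
```

```text
time: 17.6
position: [488.7, 74.1, 170.2]
tcp_rot: [-2.287, -2.154, 0.001]
force: [0.2, 0.3, -4.2]
width: 0.143
gripper_force: 117.0
turn [-0.02  0.01  0.07] shift after turn [ 0.36 -0.17  0.16] before [ 0.36 -0.17  0.16] t 17.6 p [488.65  74.13 170.16] w 0.14267793877252172 F [ 0.2   0.26 -4.24]
top [([215, 0, 39, 25, 337], [235.0, 10.0]), ([350, 0, 39, 27, 359], [367.0, 12.0]), ([140, 102, 43, 34, 1116], [161.0, 118.0]), ([193, 102, 42, 35, 1110], [214.0, 119.0]), ([580, 213, 60, 48, 762], [609.0, 236.0]), ([184, 240, 35, 26, 619], [198.0, 253.0]), ([335, 281, 29, 29, 608], [349.0, 295.0]), ([582, 326, 58, 154, 7275], [613.0, 399.0])]
expected slab top corners [[224.0, 264.0], [183.0, 262.0], [226.0, 239.0], [185.0, 237.0]]
wrist [([235, 0, 155, 144, 20826], [313.0, 69.0]), ([614, 392, 26, 50, 870], [628.0, 414.0])]
expected slab top corners [[248.0, 140.0], [232.0, -153.0], [391.0, 140.0], [409.0, -153.0]]
side [([546, 0, 38, 25, 594], [566.0, 14.0]), ([446, 79, 62, 18, 872], [476.0, 87.0]), ([449, 109, 89, 33, 1772], [493.0, 121.0]), ([433, 142, 148, 98, 7163], [501.0, 190.0]), ([452, 268, 64, 26, 1024], [480.0, 278.0])]
```

```bash
python3 g.py 489 82 87.6 86.5 12
python3 -m pendant '[[[0,-2,0,0,0,0,0],[0,-4,0,0,0,0,0],[0,-4,0,0,0,0,0],[0,-2,0,0,0,0,0],[0,0,0,0,0,0,0]]]'
python3 g.py 489 82 87.6 86.5 12
```

```text
turn [ -0.02 -11.96  -0.07] shift after turn [26.39 -0.57 78.78] before [ 9.49 -0.56 82.54] t 17.75 p [488.99  72.55 170.14] w 0.13568548213947695 F [ 0.05 -0.52 -2.03]
time: 18.25
position: [489.0, 74.3, 170.0]
tcp_rot: [2.176, 2.05, -0.229]
force: [0.4, 0.2, -2.9]
width: 0.142
gripper_force: 117.1
turn [-0.02  0.    0.08] shift after turn [24.68 -0.46 78.98] before [24.69 -0.4  78.98] t 18.25 p [488.98  74.27 169.99] w 0.14182718154875304 F [ 0.42  0.22 -2.95]
```

Now lower 79 mm smoothly, then tilt with the lip held in place.

```bash
python3 -m pendant '[[[0,0,0,0.002,0,0.006,0],[0,0,0,0.004,0,0.013,0],[0,0,0,0.005,0,0.017,0],[0,0,0,0.006,0,0.018,0],[0,0,0,0.004,0,0.014,0],[0,0,0,0.003,0,0.008,0],[0,0,0,0.001,0,0.003,0],[0,0,0,0,0,0,0]]]'
python3 g.py 489 82 87.6 86.5 12
python3 g.py 489.4 88.4 100.6 86.5 18
python3 g.py 489.9 96.4 112.9 86.5 24
python3 g.py 490.5 105.9 124.2 86.5 30
```

```text
time: 19.05
position: [489.5, 81.6, 87.5]
tcp_rot: [2.178, 2.049, -0.229]
force: [0.5, 0.5, -2.2]
width: 0.14
gripper_force: 117.0
turn [-0.03 -0.    0.  ] shift after turn [ 0.35 -0.5  -0.13] before [ 0.35 -0.5  -0.13] t 19.05 p [489.48  81.6   87.54] w 0.14032015718630741 F [ 0.48  0.47 -2.18]
turn [-0.03 -6.    0.01] shift after turn [  2.41  -0.49 -14.51] before [  3.92  -0.5  -14.18] t 19.05 p [489.48  81.6   87.54] w 0.14032015718630741 F [ 0.48  0.47 -2.18]
turn [ -0.03 -12.     0.01] shift after turn [  3.2   -0.48 -29.18] before [  9.2   -0.49 -27.88] t 19.05 p [489.48  81.6   87.54] w 0.14032015718630741 F [ 0.48  0.47 -2.18]
turn [ -0.03 -18.     0.01] shift after turn [  2.73  -0.46 -43.9 ] before [ 16.16  -0.48 -40.91] t 19.05 p [489.48  81.6   87.54] w 0.14032015718630741 F [ 0.48  0.47 -2.18]
```

```bash
cat > sl.py <<'E'
from h import *
import cv2
for n in('wrist','top'):
    f=vision.grab_frame(n);h=cv2.cvtColor(f['image'],cv2.COLOR_RGB2HSV)
    m=((h[...,0]<13)|(h[...,0]>172))&(h[...,1]>90)&(h[...,2]<130)
    if n=='top': m[:225]=0;m[:,215:]=0;m[:,:128]=0;m[290:]=0
    k,l,s,c=cv2.connectedComponentsWithStats(m.astype(np.uint8))
    print(n,[(s[i].tolist(),c[i].round().tolist()) for i in range(1,k) if s[i][4]>200])
cv2.imwrite('pics/t_last.png',f['image'][:,:,::-1])
E
python3 -m pendant '[[[0,-2,0,0.0008,0,-0.0048,0],[0,-2,0,0.0008,0,-0.0048,0],[0,-2,0,0.0006,0,-0.0048,0],[0,-2,0,0.0004,0,-0.0048,0],[0,-2,0,0.0002,0,-0.0048,0],[0,-2,0,0,0,-0.0048,0],[0,0,0,0,0,0,0]]]'
python3 sl.py
```

```text
time: 19.75
position: [490.8, 94.6, 115.4]
tcp_rot: [2.054, 1.935, -0.433]
force: [1.6, 0.3, -3.2]
width: 0.139
gripper_force: 117.2
wrist [([235, 0, 154, 123, 17821], [312.0, 59.0]), ([572, 18, 43, 34, 328], [593.0, 33.0]), ([603, 36, 37, 25, 257], [622.0, 48.0]), ([578, 354, 62, 86, 2431], [621.0, 394.0]), ([116, 361, 59, 37, 791], [140.0, 373.0]), ([173, 395, 26, 27, 215], [186.0, 407.0])]
top []
```

```bash
python3 -m pendant '[[[0,-1.5,0,0,0,-0.0036,0],[0,-1.5,0,0,0,-0.0036,0],[0,-1.5,0,0,0,-0.0036,0],[0,-1.5,0,0,0,-0.0036,0],[0,0,0,0,0,0,0],[0,0,0,0,0,0,0],[0,0,0,0,0,0,0]]]'
python3 sl.py; python3 g.py 490.5 105.9 124.2 86.5 30
```

```text
time: 20.55
position: [490.5, 98.9, 127.4]
tcp_rot: [1.991, 1.873, -0.534]
force: [-0.5, -0.4, -2.9]
width: 0.139
gripper_force: 117.2
wrist [([588, 6, 44, 30, 295], [607.0, 21.0]), ([110, 321, 113, 80, 3819], [162.0, 349.0]), ([564, 323, 76, 76, 3028], [612.0, 361.0]), ([173, 395, 26, 27, 223], [186.0, 407.0])]
top []
turn [-0.01  0.   -0.02] shift after turn [ 7.84 -0.51 -0.72] before [ 7.84 -0.52 -0.72] t 20.65 p [490.58  98.73 127.5 ] w 0.14386454514655467 F [ 1.54  0.14 -3.14]
```

```bash
python3 -m pendant '[[[0,0,0,-0.005,0,0,0],[0,0,0,-0.01,0,0,0],[0,0,0,-0.015,0,0,0],[0,0,0,-0.02,0,0,0],[0,0,0,-0.03,0,0,0],[0,0,0,-0.03,0,0,0],[0,0,0,-0.02,0,0,0]]]'
python3 sl.py
python3 - <<'E'
from h import *
import cv2
# slab / box in side view: print dark-brown components near box
f=vision.grab_frame('side');h=cv2.cvtColor(f['image'],cv2.COLOR_RGB2HSV)
print('box ctr px',proj(f,[502,300,8]),'top',proj(vision.grab_frame('top'),[502,300,8]))
v=h[150:230,290:370].astype(int)
for r in range(150,225,4): print(r,' '.join(f'{h[r,c,2]:3d}' for c in range(298,364,3)))
E
```

```text
time: 21.35
position: [483.3, -16.6, 194.3]
tcp_rot: [1.993, 1.869, -0.534]
force: [-0.6, 0.1, -2.1]
width: 0.141
gripper_force: 117.2
wrist [([613, 198, 27, 47, 697], [630.0, 220.0]), ([201, 229, 74, 43, 1174], [240.0, 242.0]), ([588, 254, 52, 40, 804], [621.0, 277.0]), ([78, 284, 183, 137, 11148], [169.0, 334.0]), ([173, 395, 26, 27, 224], [186.0, 407.0])]
top []
box ctr px [328.6436762  191.37951599] top [168.54830969 259.30417766]
150 137  28  25 130 132  17  28  19 134  74  48  57  69 136 137 136 135 134 133 136 135 135
154 138  55  40 128 135  42  54  46  65  48  52  45 136 136 130 131 135 131 133 134 132 134
158  41 241 246 128 137  47  50  44  56  51  44 131 137 133 134 134 131 136 132 133 137 133
162  85 232 235 109 135  66  36  36 132 136 134 136 133 131 131 136 134 131 132 137 133 131
166  74 203 214 108  88 187  47 129 133 130 132 134 131 134 132 138 135 133 134 131 135 136
170  62 101 109 110 110 162  47 108 111 110 115 114 111 101  99 121 135 149 177 132 132 135
174  65 173 106 107  91 156  48 108 109 114 108 109 107 108 109 107 112 108 108 129 130 136
178 196 167  91 1
[... 386 characters left out ...]
  92  96  91 101  76 178 174 172 179 183 221 241 240 240
198 241 226 106 112 113 109 118 110 103 109 137 152 178 209 188 173 139 134 242 242 239 238
202 221 238 104 112 110 111 105 113 114 110 103 107 106 105 113 109 107  81 246 239 241 241
206 228 242  95 123 117 108 106 110 109 111 108 106 104 102 104 108 106 102 243 240 239 241
210 224 225 222 218 219 243 244 246 244 248 248 251 251 253 227 207 195 227 239 240 241 239
214 239 242 239 240 238 239 241 241 241 239 239 241 239 241 240 239 242 240 240 241 240 240
218 240 240 240 241 239 240 241 241 241 241 240 240 241 241 242 242 238 240 240 239 240 241
222 241 240 240 241 240 240 241 240 239 240 240 240 241 241 240 240 242 238 241 241 241 240
```

```bash
python3 -m pendant '[[[0,7.5,0,0,0,0,0],[0,7.5,0,0,0,0,0],[0,7.5,0,0,0,0,0],[0,7.5,0,0,0,0,0],[0,0,0,-0.03,0,0,0],[0,0,0,-0.04,0,0,0],[0,0,0,-0.04,0,0,0],[0,0,0,-0.04,0,0,0],[0,0,0,-0.04,0,0,0],[0,0,0,-0.03,0,0,0]]]'
python3 g.py 493.1 -359.6 102.5 84.9
python3 - <<'E'
from h import *
import cv2
np.set_printoptions(precision=1,suppress=True)
f=vision.grab_frame('top');h=cv2.cvtColor(f['image'],cv2.COLOR_RGB2HSV)
sub=h[225:290,122:212]
for r in range(226,292,3): print(r,' '.join(f'{h[r,c,2]:3d}' for c in range(122,212,4)))
cv2.imwrite('pics/t2.png',f['image'][:,:,::-1])
# dark mask in box
m=((h[...,2]<88)).astype(np.uint8);m[:233]=0;m[287:]=0;m[:,:128]=0;m[:,205:]=0
m=cv2.morphologyEx(m,cv2.MORPH_OPEN,np.ones((5,5)))
k,l,s,c=cv2.connectedComponentsWithStats(m)
for i in range(1,k):
    if s[i][4]>200:
        ys,xs=np.where(l==i);r=cv2.minAreaRect(np.c_[xs,ys].astype(np.float32));q=cv2.boxPoints(r)
        print(s[i],r,bp(f,*r[0],34),[bp(f,*p,38)[:2] for p in q])
E
```

```text
time: 22.55
position: [469.8, -234.8, 192.0]
tcp_rot: [-2.288, -2.152, 0.001]
force: [0.7, 0.2, -2.0]
width: 0.14
gripper_force: 117.4
turn [-0.06  0.01  1.59] shift after turn [-122.26   34.32   89.48] before [-123.14   31.01   89.47] t 22.55 p [ 469.78 -234.78  191.98] w 0.14045950931595647 F [ 0.72  0.2  -1.97]
226  70 169 167 169 169 169 169 170 170 172 171 170 170 170 169 171 170 170 170 170 170 171 171
229  69 168 108 133 123 125 123 143 139 144 149 144 171 171 169 170 169 169 171 170 170 170 173
232  68 167  63 101  98  96  87  74  64  61  66  68  77  82  81  73  92 108 127 138 129 117 171
235  81 169  58 113 117 114 117 120 122 119 115 115 122 121 117 116 113 109 113 114 100  88 171
238 107 166  61 120 120 117 114 117 116 118 116 119 120 121 118 115 114 116 119 124 121  88 170
241 108 153  62 118 116 117 118 119 118 119 119 122 117 118 119 120 116 114 117 120 121  76 171
244 139 146  60 121 117 118 120 117 117 117 116 116 116 119 121 123 122 118 118 121 123  70 170
247 140 142  60 118 118 118 116 122 123 119 124 122 116 115 117 116 117  99  97 101 121  66 171
250 145 127  62 
[... 799 characters left out ...]
 119 119 124 124 126 120 126 128 123 139 153 171
277 164  59 111 118 119 118 116 118 121 118 117 119 118 120 122 127 125 125 124 126 120 141 139
280 158  64 116 119 118 116 117 116 115 117 117 118 121 121 124 122 123 127 124 124  98 153 150
283 145 125 115 113 116 116 130 118 108 113  97 117 124 122 121 118 119 124 126 126  86 153 148
286 166 167 163 162 161 158 157 154 133 107  89  92  91  77  86  95 116 136 124 123  90 165 155
289 165 167 167 166 168 167 168 168 169 170 169 171 170 169 170 169 170 151 153 155 156 159 155
[168 248  37  24 863] ((186.0, 259.5), (23.0, 36.0), 90.0) [497.8 254.9  34. ] [array([523.4, 294.4]), array([522.6, 214.8]), array([471.3, 213.8]), array([472.2, 292.9])]
```

Run:
```python
from h import *
import cv2
f=vision.grab_frame('top');g=f['image'].astype(int)
print('     ',' '.join(f'{c:3d}' for c in list(range(164,172))+list(range(194,212))))
for r in(244,250,256,262,267,269,270,271,272,276): print(r,' ',' '.join(f'{g[r,c,0]:3d}' for c in list(range(164,172))+list(range(194,212))))
th=np.radians(-3.5);R=np.array([[np.cos(th),-np.sin(th)],[np.sin(th),np.cos(th)]])
B=lambda x,y,z:proj(f,np.r_[R@[x,y]+[502.3,299.6],z]).round(1)
for y,z in[(-87.5,34),(-83.5,34),(-83.5,4)]:print('wall',y,z,[B(x,y,z) for x in(30,-20)])
for yc in(-38,-43):
  print('flat top',[B(x,yc+y,34) for x,y in((20,40),(20,-40),(-30,40),(-30,-40))],'bottom rear',B(20,yc-40,4),B(-30,yc-40,4))
s=vision.grab_frame('side');h=cv2.cvtColor(s['image'],cv2.COLOR_RGB2HSV)
S=lambda x,y,z:proj(s,np.r_[R@[x,y]+[502.3,299.6],z]).round(1)
print('side flat top',[S(x,-41+y,34) for x,y in((20,40),(20,-40),(-30,40),(-30,-40))],'near wall top',S(30,-87.5,34),S(-40,-87.5,34))
for r in range(168,214,2): print(r,' '.join(f'{h[r,c,2]:3d}' for c in range(298,360,3)))
```

```text
164 165 166 167 168 169 170 171 194 195 196 197 198 199 200 201 202 203 204 205 206 207 208 209 210 211
244   116 116 115 114 116 118 118 118 120 120 121 120 121 122 123 123 121 118 124  93  72  73 129 164 171 172
250   117 118 117 117 105  83  70  72  74  73  75  77  68  62  63  61  62  63  69  64  66  97 158 171 172 171
256   122 121 122 122  91  74  72  71  73  74  75  76  65  60  60  60  61  61  63  68  77 132 165 171 173 172
262   123 121 122 106  83  71  72  71  73  72  79  70  62  61  61  56  60  61  61  66  93 157 172 172 172 169
267   119 119 118  92  74  72  70  72  71  74  76  67  61  61  61  60  58  62  65  69 111 160 173 171 172 173
269   126 124 122  99  74  67  65  66  72  73  70  64  58  60  62  60  60  60  67  77 130 164 172 171 172 172
270   121 120 120 116  97  71  61  55  55  57  56  54  57  59  58  57  61  61  68  70 129 164 171 171 171 172
271   118 116 120 120 118 115 115 116  63  62  62  65  63  63  64  65  78  70  68  70 129 163 172 170 171 171
272   117 119 117 116 117 120 122 123 114 114 113 113 112 114 113 112 120  81  69  69 148 169 171 171 173 170
276   
[... 2042 characters left out ...]
  25 111 112  64  59  48  41  46 103 106 130 151 178 211 190 175 140 136 243 240 239
200  29 229 111  60  78  32  32  30 111 110 113 111 104 110 110  97 108  86 244 241 240
202 148 240 102  80  61  33  36  34 118 110 106 104 103 107 112 107 103  82 244 242 240
204 237 232 132  64  27  33  29 205 105 106 110 112 113 109 106 110 106  96 242 240 240
206 234 232 241  34  38  29  32 203 115 104 111 107 103 106 104 103 108 101 241 240 242
208 236 233 132  24  23  25 154 129 137 127 131  98 114 110 112 112 112 148 242 240 239
210 232 237  37  29  32  27 241 107 246 247 247 249 251 250 229 208 202 224 240 241 241
212 234 161  30  40  31 156 228 118 243 241 240 240 239 242 242 241 242 241 239 239 240
```

Run:
```python
from h import *
f=vision.grab_frame('top');s=vision.grab_frame('side')
th=np.radians(-3.5);R=np.array([[np.cos(th),-np.sin(th)],[np.sin(th),np.cos(th)]])
W=lambda y,z,x=-5:np.r_[R@[x,y]+[502.3,299.6],z]
for d in(0,5,10,15,20,22,25,30):
    t=np.radians(d);c,n=np.cos(t),np.sin(t)
    yf=-3 if d==0 else min(30/np.tan(t)-83.5,0)
    from scipy.optimize import brentq
    yf=brentq(lambda yf:proj(f,W(yf+30*n,4+30*c))[0]-168,-120,80)
    P=dict(tf=(yf+30*n,4+30*c),tr=(yf-80*c+30*n,4+80*n+30*c),br=(yf-80*c,4+80*n))
    zw=4+np.tan(t)*(yf+83.5)
    print(d,'yf %.1f bottom z at wall %.1f'%(yf,zw),{k:(proj(f,W(*v)).round(1).tolist(),proj(s,W(*v)).round(1).tolist()) for k,v in P.items()})
```

```text
0 yf -5.3 bottom z at wall 4.0 {'tf': ([168.0, 260.1], [326.6, 183.8]), 'tr': ([204.1, 261.8], [322.3, 197.8]), 'br': ([206.5, 263.4], [322.5, 207.9])}
5 yf -7.9 bottom z at wall 10.6 {'tf': ([168.0, 260.1], [326.6, 183.8]), 'tr': ([203.3, 261.5], [322.3, 195.4]), 'br': ([207.0, 263.1], [322.3, 206.0])}
10 yf -10.4 bottom z at wall 16.9 {'tf': ([168.0, 260.1], [326.6, 183.9]), 'tr': ([202.3, 261.1], [322.3, 193.0]), 'br': ([207.1, 262.8], [322.2, 204.0])}
15 yf -12.8 bottom z at wall 23.0 {'tf': ([168.0, 260.1], [326.6, 184.1]), 'tr': ([201.0, 260.7], [322.4, 190.5]), 'br': ([207.0, 262.4], [322.1, 201.8])}
20 yf -15.1 bottom z at wall 28.9 {'tf': ([168.0, 260.1], [326.6, 184.3]), 'tr': ([199.5, 260.3], [322.4, 188.1]), 'br': ([206.5, 262.1], [322.1, 199.6])}
22 yf -16.0 bottom z at wall 31.3 {'tf': ([168.0, 260.2], [326.6, 184.4]), 'tr': ([198.7, 260.2], [322.5, 187.1]), 'br': ([206.3, 262.0], [322.0, 198.7])}
25 yf -17.2 bottom z at wall 34.9 {'tf': ([168.0, 260.2], [326.6, 184.6]), 'tr': ([197.6, 259.9], [322.6, 185.7]), 'br': ([205.8, 261.7], [322.0, 197.3])}
30 yf -19.3 bottom z at wall 41.1 {'tf': ([168.0, 260.3], [326.6, 185.0]), 'tr': ([195.5, 259.6], [322.7, 183.3]), 'br': ([204.7, 261.4], [322.1, 195.0])}
```

```bash
python3 -m pendant '[[[0,0,0,0.03,0,0,0],[0,0,0,0.04,0,0,0],[0,0,0,0.04,0,0,0],[0,0,0,0.04,0,0,0],[0,0,0,0.04,0,0,0],[0,0,0,0.04,0,0,0],[0,0,0,0.03,0,0,0],[0,0,0,0,0,0,0]]]' >/dev/null
python3 g.py 485.5 30 62 86.5
```

```text
turn [ 0.03 -0.15  0.58] shift after turn [ -3.67   0.14 130.88] before [ -4.     0.05 130.87] t 23.6 p [485.58  33.67 192.88] w 0.14065287040449695 F [ 0.31  0.38 -2.27]
```

```bash
python3 -m pendant '[[[0,0,0.5,-0.003,0,0.02,0],[0,0,0,0,0,0.035,0],[0,0,0,0,0,0.035,0],[0,0,0,0,0,0.025,0],[0,0,0,0,0,0.012,0],[0,0,0,0,0,0.003,0],[0,0,0,0,0,0,0]]]'
python3 g.py 488.6 75.2 62 86.5
python3 -m pendant '[[[0,0,0,0.006,0,0,0],[0,0,0,0.004,0,0,0],[0,0,0,0.003,0,0,0],[0,0,0,0.003,0,0,0],[0,0,0,0.003,0,0,0],[0,0,0,0.003,0,0,0],[0,0,0,0.003,0,0,0]]]'
```

```text
time: 24.3
position: [486.2, 24.1, 62.9]
tcp_rot: [2.297, 2.143, 0.0]
force: [1.4, 0.8, -2.1]
width: 0.144
gripper_force: 117.2
turn [ 0.02 -0.01 -0.46] shift after turn [51.2  -0.76  0.92] before [51.19 -1.17  0.93] t 24.3 p [486.23  24.05  62.92] w 0.14404151540492735 F [ 1.38  0.83 -2.13]
time: 25.0
position: [487.7, 48.8, 62.5]
tcp_rot: [2.298, 2.143, -0.0]
force: [-0.3, 0.2, -2.0]
width: 0.144
gripper_force: 117.2
```

```bash
python3 -m pendant '[[[0,0,0,0.003,0,0,0],[0,0,0,0.003,0,0,0],[0,0,0,0.003,0,0,0]]]'
python3 -m pendant '[[[0,0,0,0.003,0,0,0],[0,0,0,0.003,0,0,0],[0,0,0,0.003,0,0,0]]]'
python3 -m pendant '[[[0,0,0,0.003,0,0,0],[0,0,0,0.003,0,0,0],[0,0,0,0.002,0,0,0],[0,0,0,0,0,0,0]]]'
python3 - <<'E'
from h import *
f=vision.grab_frame('top');g=f['image'].astype(int)
for r in(256,262,267): print(r,' ',' '.join(f'{c}:{g[r,c,0]}' for c in list(range(158,212,2))))
h=vision.grab_frame('side')['image'].astype(int)
for r in range(168,214,3): print(r,' '.join(f'{h[r,c,0]:3d}' for c in range(298,360,3)))
E
```

```text
time: 25.3
position: [488.3, 57.7, 62.4]
tcp_rot: [-2.298, -2.142, 0.0]
force: [-0.2, -0.6, -1.9]
width: 0.14
gripper_force: 117.2
time: 25.6
position: [489.0, 66.9, 62.5]
tcp_rot: [-2.298, -2.143, -0.0]
force: [0.2, 0.7, -2.1]
width: 0.138
gripper_force: 117.2
time: 26.0
position: [489.5, 74.9, 62.5]
tcp_rot: [-2.297, -2.143, -0.0]
force: [-1.0, 0.0, -2.0]
width: 0.14
gripper_force: 117.2
256   158:117 160:118 162:119 164:93 166:85 168:86 170:85 172:81 174:85 176:86 178:88 180:88 182:83 184:88 186:88 188:90 190:88 192:140 194:154 196:153 198:155 200:154 202:154 204:155 206:153 208:152 210:151
262   158:123 160:121 162:119 164:88 166:85 168:86 170:86 172:77 174:87 176:86 178:89 180:89 182:86 184:90 186:90 188:90 190:83 192:148 194:154 196:154 198:153 200:154 202:154 204:153 206:154 208:153 210:154
267   158:119 160:121 162:122 164:85 166:84 168:86 170:85 172:83 174:87 176:88 178:90 180:82 182:89 184:89 186:89 188:91 190:82 192:152 194:153 196:151 198:153 200:153 202:152 204:150 206:151 208:150 210:151
168  66  26  24  27  25  27  23  27  31  31  22  23 139 136 129 135 132 130 134 134
[... 624 characters left out ...]
  29  43  47  30  14  91 232  30  23 129 231  22  22  78 130 177 176 179 148 242 241
195  25  30  44  27  30  92 229  64  19  48  43  19  30 232 164 174 179 186 223 242 241
198 195  18  22  31  22 127 231  83  34  36  25  20 224 204 194 176 141 138 244 241 240
201 241 245 114  54  31  37 224 109  23  62 122 152 227 147 106 105 102  85 246 240 240
204 224 236  96 102 118  57 237 121  32 129 238 222 224  96 112 107 105  98 241 240 240
207 228 238 135  97  84 237 231 107  36  81 140 138 137 100 103 106 100 122 242 239 241
210 223 225 223 145 175 236 154 111  35 111 130 132 129 253 228 207 195 225 242 239 240
213 241 241 240 247 235 233 108 108  25 248 244 244 244 241 241 240 242 239 240 240 241
```

```bash
python3 -m pendant '[[[0,0,0,0,0,-0.02,0],[0,0,0,0,0,-0.04,0],[0,0,0,-0.02,0,-0.045,0],[0,0,0,-0.04,0,-0.02,0],[0,0,0,-0.045,0,0,0],[0,0,0,-0.045,0,0,0],[0,0,0,-0.045,0,0,0],[0,0,0,-0.045,0,0,0],[0,0,0,-0.045,0,0,0],[0,0,0,-0.04,0,0,0]]]'
python3 g.py 493.1 -359.6 102.5 84.9
python3 - <<'E'
from h import *
f=vision.grab_frame('top');g=f['image'].astype(int)
for r in(256,262,267,270,272): print(r,' ',' '.join(f'{c}:{g[r,c,0]}' for c in list(range(158,210,2))))
E
```

```text
time: 27.1
position: [466.1, -252.4, 187.6]
tcp_rot: [2.298, 2.141, -0.001]
force: [1.1, 0.3, -2.3]
width: 0.149
gripper_force: 117.4
turn [0.01 0.04 1.03] shift after turn [-104.41   36.44   85.1 ] before [-104.99   34.53   85.19] t 27.1 p [ 466.09 -252.36  187.6 ] w 0.1489260217418192 F [ 1.1   0.34 -2.26]
256   158:119 160:118 162:120 164:93 166:87 168:86 170:86 172:82 174:87 176:88 178:87 180:90 182:86 184:92 186:92 188:93 190:89 192:90 194:94 196:93 198:95 200:60 202:74 204:94 206:74 208:164
262   158:121 160:119 162:121 164:90 166:85 168:85 170:87 172:79 174:88 176:87 178:90 180:90 182:88 184:91 186:92 188:93 190:86 192:94 194:94 196:93 198:89 200:55 202:111 204:91 206:92 208:173
267   158:121 160:120 162:122 164:85 166:87 168:85 170:86 172:83 174:87 176:89 178:89 180:83 182:90 184:92 186:92 188:93 190:85 192:94 194:95 196:95 198:83 200:53 202:112 204:76 206:110 208:169
270   158:122 160:123 162:121 164:99 166:54 168:55 170:56 172:57 174:59 176:63 178:65 180:67 182:71 184:77 186:77 188:80 190:82 192:86 194:91 196:92 198:76 200:50 202:119 204:73 206:128 208:170
272   158:126 160:125 162:120 164:118 166:118 168:114 170:114 172:118 174:117 176:114 178:117 180:113 182:113 184:102 186:94 188:98 190:79 192:76 194:63 196:66 198:56 200:72 202:124 204:67 206:148 208:171
```

```bash
python3 -m pendant '[[[0,0,1.03,-0.02,0.007,0,0],[0,0,0,-0.03,0.0105,0.015,0],[0,0,0,-0.03,0.0105,0.03,0],[0,0,0,-0.0245,0.0085,0.025,0],[0,0,0,0,0,0.015,0],[0,0,0,0,0,0,0],[0,0,0,0,0,0,0],[0,0,0,0,0,0,0]]]' >/dev/null
python3 g.py 493.2 -359.6 34.9 84.9;python3 g.py 493.2 -359.6 34.9 84.9
```

```text
turn [0.1  0.03 0.15] shift after turn [-3.75 -1.85 69.06] before [-3.71 -1.98 69.06] t 27.95 p [ 495.37 -356.03  103.96] w 0.14407586563014657 F [ 0.64 -0.18 -1.69]
turn [0.1  0.03 0.15] shift after turn [-3.75 -1.85 69.06] before [-3.71 -1.98 69.06] t 27.95 p [ 495.37 -356.03  103.96] w 0.14407586563014657 F [ 0.64 -0.18 -1.69]
```

```bash
python3 -m pendant '[[[0,0,0.15,-0.003,-0.0015,0.015,0],[0,0,0,0,0,0.02,0],[0,0,0,0,0,0.005,0],[0,0,0,0,0,0,0],[0,0,0,0,0,0,0]]]' 
python3 g.py 493.2 -359.6 34.9 84.9
```

```text
time: 28.45
position: [493.1, -359.8, 63.0]
tcp_rot: [2.319, 2.119, 0.0]
force: [-0.0, -0.0, -1.4]
width: 0.143
gripper_force: 117.3
turn [ 0.04  0.02 -0.07] shift after turn [ 0.2   0.07 28.14] before [ 0.21  0.05 28.14] t 28.45 p [ 493.11 -359.8    63.04] w 0.14260723747931495 F [-0.04 -0.02 -1.41]
```

```bash
python3 -m pendant '[[[0,0,0,0,0,0.008,0],[0,0,0,0,0,0.008,0],[0,0,0,0,0,0.006,0],[0,0,0,0,0,0.004,0],[0,0,0,0,0,0,0],[0,0,0,0,0,0,0]]]' 
python3 -m pendant '[[[0,0,0,0,0,0.001,0],[0,0,0,0,0,0.001,0],[0,0,0,0,0,0,0]]]' 
python3 g.py 493.2 -359.6 34.9 84.9
```

```text
time: 29.05
position: [492.7, -359.7, 36.4]
tcp_rot: [-2.319, -2.119, -0.0]
force: [0.3, 0.8, -2.1]
width: 0.141
gripper_force: 117.6
time: 29.35
position: [492.9, -360.0, 35.0]
tcp_rot: [2.319, 2.118, 0.0]
force: [-0.4, -0.3, 2.3]
width: 0.14
gripper_force: 118.3
turn [ 0.03  0.02 -0.09] shift after turn [0.38 0.24 0.14] before [0.38 0.24 0.14] t 29.35 p [ 492.93 -359.96   35.04] w 0.14017901415697867 F [-0.41 -0.28  2.26]
```

Seated (force reversed at the original height). Release, lift and check.

```bash
python3 -m pendant '[[[0,0,0,0,0,0,0.05],[0,0,0,0,0,0,0.05],[0,0,0,0,0,0,0.05],[0,0,0,0,0,-0.01,0.05],[0,0,0,0,0,-0.03,0.05],[0,0,0,0,0,-0.04,0.05],[0,0,0,0,0,-0.04,0.05],[0,0,0,-0.03,0,-0.03,0.05],[0,0,0,-0.03,0,0,0.05],[0,0,0,0,0,0,0.05]]]' 20
python3 - <<'E'
from h import *
import cv2
f=vision.grab_frame('top');a=f['image'];b=cv2.imread('pics/top0.png')[:,:,::-1]
d=np.abs(a.astype(int)-b).max(2)>25
k,l,s,c=cv2.connectedComponentsWithStats(d[170:320,115:520].astype(np.uint8))
for i in range(1,k):
    if s[i][4]>15:print((s[i]+[115,170,0,0,0]).tolist())
print('scoop pan now/before', [ (r,[int(v) for v in a[r,380:445:3].mean(1)],[int(v) for v in b[r,380:445:3].mean(1)]) for r in(245,258)])
g=a.astype(int);print([int(v) for v in g[262,158:210:2,0]])
E
```

```text
time: 30.35
position: [485.7, -424.8, 186.5]
tcp_rot: [2.322, 2.11, -0.003]
force: [0.1, -0.5, -0.7]
width: 0.587
gripper_force: 0.0
[509, 217, 11, 34, 151]
[318, 238, 58, 26, 757]
[163, 248, 40, 25, 730]
[230, 252, 46, 35, 702]
[509, 252, 11, 28, 160]
scoop pan now/before [(245, [114, 114, 73, 134, 138, 138, 138, 139, 141, 141, 139, 140, 140, 138, 137, 137, 136, 138, 137, 129, 79, 140], [112, 114, 70, 130, 136, 136, 137, 137, 137, 137, 138, 138, 137, 137, 137, 135, 137, 134, 136, 125, 76, 139]), (258, [105, 113, 74, 141, 141, 144, 143, 144, 143, 141, 142, 141, 140, 141, 139, 139, 136, 138, 123, 116, 146, 145], [102, 109, 71, 139, 140, 140, 141, 137, 139, 141, 141, 140, 139, 139, 137, 135, 135, 135, 119, 109, 138, 143])]
[110, 108, 107, 80, 76, 78, 79, 72, 79, 80, 80, 81, 77, 82, 83, 84, 77, 84, 84, 83, 79, 49, 97, 85, 83, 154]
```

```bash
python3 -c "
from cell import ctrl
print(ctrl.sign_off())"
```

```text
the job is handed in; nothing more can be done
None
```

I handed the job in at about 30 s of the 69 s. The last camera check shows the slab flat in the box, the empty scoop back in its cradle, the push block standing on the board, and the jars, cup, tin and card stand unmoved. The slab first came to rest leaning on the box's near wall, so I nudged it flat with the scoop's lip.

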